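# Square up the ruling straightedge over the blue tape

## Robot

A 6-joint arm with a two-finger parallel gripper is mounted at the origin on the work surface. World frame = base frame: x ahead of the robot, y to its left, z up, the work surface at z = 0. Lengths are in m, angles in rad, forces in N, time in s.
With the tool pointing down it reaches from about 0.35 to 0.975 m from the base axis. Payload 4.9 kg.
Tool frame: the origin (TCP) lies midway between the tips of the shut fingers; the grasp point (between the pads) lies 19 mm behind it; z points along the fingers, y is the line along which they close (so a half turn about z gives the same grasp; the last joint's range is limited). The gripper opens to 85 mm and grips with 20 to 120 N. Pads are 22 mm wide; open, the fingers measure 114 mm over their backs; the gripper's body (76 mm by 85 mm) begins 54 mm behind the grasp point. The pads swing forward as they close: fully open they stand 13 mm farther back than shut.
Start: joints at [-1.313, 0.053, 1.613, -0, 1.476, -0.119], TCP at [0.23, -0.581, 0.231] pointing down, gripper open.
Joint ranges: [-3.01, 3.01], [-1.01, 2.22], [0.06, 2.58], [-1.02, 4.17], [0.09, 2.62], [-3.14, 3.14]. Speed limits (rad/s): [2.57, 2.57, 3.14, 3.14, 3.14, 3.14].

## Interface

Orientations are given as a unit quaternion [w, x, y, z].
In Python, from plant import state, grab_frame, job_done, cut_out, place_of gives the robot as it stands.
- The arm moves only by the tool jog_arm, never from a script. Its argument "motion" is text: rows parted by semicolons, each of 7 numbers parted by spaces: the opening in per cent of the stroke, from 0 (shut) to 100 (fully open), then the shift along the tool's x, y, z as a fraction of full scale, then the turn, a rotation vector about the tool's x, y, z as a fraction of full scale. A call has exactly 5 rows; each row is the pose to reach, as a shift and turn from the pose commanded when the call began, along the tool's axes at that moment; what a row does not reach only later rows make up. Full scale, the value 1, is 50 cm for a shift and 1.5 rad for a turn. A row lasts 1/8 s, in which the tool goes at most 62.5 mm and 10.7 degrees, less where a joint would pass 70% of its speed; a pose out of reach is approached as far as the arm can. A call with a number of a shift or a turn outside -1 to 1 is refused whole. A call with a gripper value outside its range is refused whole. The fingers move at their own pace and stop on an object; the grip force is fixed at half the most. Time passes only in rows, so rows that repeat a pose let the fingers close, or fill a call up. It gives the time, the measured TCP pose, the force, the opening and the grip force at its end, in the units of the state.
- state(): the state, without advancing time (a new reading comes with each control period).
- grab_frame(name): name is "side" or "top" or "wrist"; returns a dict with "color" (480x640x3 uint8, red, green, blue), "range_z" (480x640 float32, m along the optical axis (not along the pixel's ray), 0 where there is no reading), "intrinsics" (3x3 intrinsics, pixels), "world_from_camera" (4x4, takes a point from camera to world coordinates). Camera axes: x right, y up, looking along -z (the intrinsics and any distortion apply to the point x, -y, -z); pixel columns grow to the right and rows downward; lengths in m; the calibration is good to about 2 mm. A picture is of the moment at which its call begins.
- job_done(): hands the job in; it is judged then, once.
Trained networks look in the newest picture that a camera, given by its name, has taken for a name from the list of things; names that differ only in an ending like _2 or _b are one class to them, and where a whole thing is asked for, a point or a joint stands for the part that bears it (a point fixed in the world has none). Each returns a list of dicts, best first, with "p" (0 to 1); they miss things now and then, are a little off and sometimes report something else, mostly with a low value. They report only what shows in the picture. A call takes as long as a camera call.
- cut_out(camera, thing): "pixels" (480x640 bool, what is visible of it).
- place_of(camera, thing): "at" ([x, y, z] in m, in world coordinates, good to about 4 mm: a listed point, or the origin of a listed thing).
The state is a dict: "time": time; "joint_pos": joint angles; "joint_vel": joint speeds; "joint_efforts": joint torques, N m; "tool_pos": TCP position; "tool_rot": TCP orientation; "contact_force": force on the tool from outside, world axes, zero at the start; "ft_torque": the same for the moment, N m; "gripper_width": opening from 0.0 (shut) to 1.0 (fully open); "grasp_force": force on a finger pad.
Only numpy, scipy, OpenCV 4.12 (cv2) and the standard library are available. Lean on these libraries where they do the work, as an engineer would, in place of code of your own. Each camera call takes 0.05 s, during which the arm holds its last target. There are 200 camera calls.

## Task

Move the dark steel straightedge of the ruling board from where it stands until it lies square over the middle of the blue tape (not the yellow one). Move it only with the two orange knobs, a little on one and then a little on the other, so that it is never more than 5 degrees out of square on the way, and do not push the straightedge itself.

Things in the scene. Friction and masses are not known exactly. Their poses are not given: they have to be found in the camera images.
- straightedge: Dark steel bar 14 x 260 x 10 mm across a white canvas, top 45 mm above table. Origin: middle of underside; y along it to the left end, x away from robot. Starts square, midway between the tapes. Each end is driven by the knob beside it via a brass rack 125 mm from the middle: 30 mm per radian of knob, 52 mm at most either way. One end leading by 10 mm skews it 2.3 degrees. Stays where left.
- blue_tape: Fixed strip of blue tape, 25 x 200 mm, flat on the canvas, parallel to the starting bar and 41 to 45 mm from it, on the far side or the robot's side (a like yellow strip on the other). Origin: its centre, 30 mm above the table; x across it in the bar's direction of travel (away from the robot), y along it to the left.
- left_grip (a point): Left (+y) knob: upright orange fin 50 long, 14 thick, z 52 to 88 mm, on a black disc (radius 24) over a grey housing. Point on its fixed upright axis, 78 mm above table; x along the fin, y across it; turns with the knob. Anticlockwise from above moves the bar's left end away from the robot, clockwise nearer. Stiff (0.2 N m), stays put; fin starts along tape x, turns 1.75 rad either way.
- right_grip (a point): The same on the right (-y) knob, mirrored: clockwise from above moves the bar's right end away from the robot, anticlockwise nearer. The knob axes are 158 mm left and right of the board's middle, the bar's ends reach 28 mm short of them; the bar lies 7 mm lower than the top of the black discs.

How it is judged:
At the end, for the whole second after the job is handed in: The middle of the straightedge lies within 10 mm of the blue tape's centre line, within 2.5 degrees of parallel to it, at rest (x of straightedge in the frame of blue_tape between -0.01 and 0.01 m and angle between the x axis of straightedge and the x axis of blue_tape, either way round below 0.045 rad and linear speed of straightedge below 0.01 m/s); the robot touches nothing.
It fails at once if the straightedge is more than 5.4 degrees out of square (angle between the x axis of straightedge and the x axis of blue_tape, either way round above 0.095 rad).
It fails at once if the straightedge itself is pushed by the robot (over 3 N) (contact force between any of the fingers, the arm and straightedge above 3 N).
It also fails if it takes over 64 s, if anything falls off the work surface, if the arm or the gripper's body presses on something with over 40 N, if the wrist force passes 120 N, or if a joint passes its speed limit or range.

## Working session

There is one attempt and no reset: what is moved stays moved. The work goes in short steps, Python scripts to look and compute and a tool call to move; the robot and the scene stay as the last step left them, time stands still between calls to the robot, and variables do not carry over. Pictures are saved under pics/ and viewed, at most 10 in all, crops included, and the job is handed in when it is done.

Besides the shell and the picture viewer there is one more tool, called as a command line: name --argument value ..., lists and objects as JSON in quotes. jog_arm: Moves the arm, as the interface text tells. Shift numbers are shares of 50 cm and turn numbers shares of 1.5 rad, none past 1 either way. Its arguments: {"type":"object","properties":{"motion":{"type":"string"}},"required":["motion"]}

```bash
mkdir -p pics; cat > h.py <<'E'
import numpy as np, cv2
from plant import *
def pts(f,mask):
    v,u=np.nonzero(mask&(f["range_z"]>0)); z=f["range_z"][v,u]; K=f["intrinsics"]
    p=np.c_[(u-K[0,2])/K[0,0]*z,-(v-K[1,2])/K[1,1]*z,-z,np.ones_like(z)]
    return (p@f["world_from_camera"].T)[:,:3]
E
python3 - <<'E'
from h import *
ims=[]
for c in("side","top"):
    f=grab_frame(c); ims.append(f["color"])
    for n in("straightedge","blue_tape","left_grip","right_grip"):
        print(c,n,[(np.round(d["at"],4),round(d["p"],2)) for d in place_of(c,n)[:2]])
        m=cut_out(c,n)
        if m:
            P=pts(f,m[0]["pixels"])
            if len(P)<10: continue
            if n[-4:]=="grip": P=P[P[:,2]>np.percentile(P[:,2],98)-.006]
            r=cv2.minAreaRect(P[:,:2].astype(np.float32)*1000)
            print("   mask",len(P),np.median(P,0).round(4),"rect",np.round(r[0],1),np.round(r[1],1),round(r[2],1))
cv2.imwrite("pics/a.png",cv2.resize(np.vstack(ims)[:,:,::-1],(450,600)) if 0 else cv2.resize(np.hstack(ims)[:,:,::-1],(800,300)))
print(state()["tool_rot"],state()["time"])
E
```

```text
side straightedge [(array([0.554 , 0.0272, 0.0389]), 0.58)]
   mask 1110 [0.5489 0.0488 0.0439] rect [556.2  33.4] [ 22.2 247.9] 12.0
side blue_tape [(array([0.5953, 0.0411, 0.0313]), 0.83)]
   mask 1282 [0.5942 0.0563 0.0301] rect [596.8  41.3] [ 28.4 201.5] 11.3
side left_grip [(array([0.5125, 0.1836, 0.0796]), 0.89)]
   mask 331 [0.5173 0.1881 0.0866] rect [519.1 187.3] [49.6 14. ] 14.4
side right_grip [(array([ 0.5814, -0.123 ,  0.0754]), 0.95)]
   mask 164 [ 0.5838 -0.1201  0.0868] rect [ 585.7 -121.4] [49.5 16. ] 12.9
top straightedge [(array([0.5503, 0.0303, 0.0349]), 0.75)]
   mask 1365 [0.5542 0.0321 0.0454] rect [557.4  31. ] [ 19.5 261.1] 12.1
top blue_tape []
   mask 1675 [0.5982 0.0416 0.0315] rect [598.4  41.2] [ 28.  204.4] 12.3
top left_grip [(array([0.516 , 0.1823, 0.0784]), 0.81)]
   mask 240 [0.5206 0.1857 0.0883] rect [521.4 185.6] [49.6 14.1] 12.3
top right_grip [(array([ 0.5838, -0.1226,  0.0798]), 0.8)]
   mask 236 [ 0.5866 -0.1224  0.0886] rect [ 587.7 -122.4] [49.2 14.1] 12.6
[ 2.49005036e-05  9.82302887e-01  1.87299326e-01 -8.51295170e-06] 0.9
```

jog_arm --motion "100 0.1 -0.06 0 0 0 0.02; 100 0.2 -0.12 0 0 0 0.05; 100 0.3 -0.18 0.02 0 0 0.08; 100 0.4 -0.24 0.03 0 0 0.11; 100 0.5 -0.3 0.05 0 0 0.11"

```text
time: 1.52
tool_pos: [0.4084, -0.3484, 0.2068]
tool_rot: [0.001, 0.994, 0.105, 0.001]
contact_force: [1.6, -0.5, 0.4]
gripper_width: 1.0
grasp_force: 0.0
```

View pics/a.png

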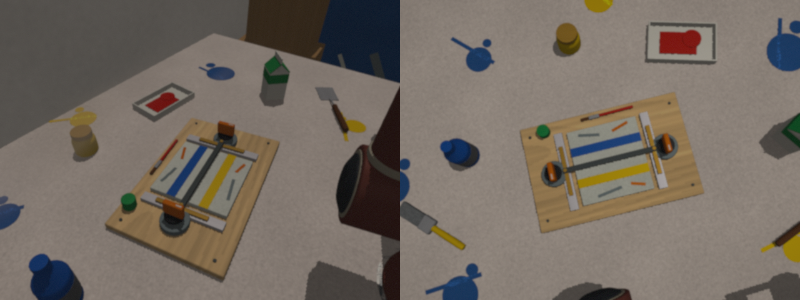

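```bash
cat >> h.py <<'E'
from scipy.spatial.transform import Rotation as R
def go(x,y,z,yaw):
    s=state(); q=s["tool_rot"]; A=R.from_quat([q[1],q[2],q[3],q[0]])
    B=R.from_euler("z",yaw)*R.from_euler("x",np.pi)
    print("t",round(s["time"],2),"tcp",np.round(s["tool_pos"],4),"go",np.round(A.inv().apply(np.array([x,y,z])-s["tool_pos"])/.5,4),np.round((A.inv()*B).as_rotvec()/1.5,4),"q",np.round(s["joint_pos"],2))
E
python3 -c "
from h import *
go(.587,-.122,.15,.213)"
```

```text
t 1.52 tcp [ 0.4084 -0.3484  0.2068] go [ 0.4441 -0.3679  0.1135] [ 0.001  -0.0007 -0.0012] q [-0.84 -0.14  1.84  0.    1.44  0.51]
```

The pictures show the blue tape on the far side of the bar: in the top view, blue at about (605,145), the bar at (605,160) and yellow at (615,177). The left knob is at (552,173) and the right at (666,145), which agrees with the networks.

jog_arm --motion "100 0.09 -0.07 0.02 0 0 0; 100 0.18 -0.15 0.05 0 0 0; 100 0.27 -0.23 0.08 0 0 0; 100 0.36 -0.3 0.11 0 0 0; 100 0.44 -0.365 0.115 0 0 0"

```text
time: 2.15
tool_pos: [0.5842, -0.1229, 0.1474]
tool_rot: [-0.0, 0.994, 0.106, -0.001]
contact_force: [-0.1, -1.7, -0.5]
gripper_width: 1.002
grasp_force: 0.0
```

```bash
python3 - <<'E'
from h import *
for c in("wrist","top"):
    f=grab_frame(c)
    for n in("right_grip",):
        print(c,n,[(np.round(d["at"],4),round(d["p"],2)) for d in place_of(c,n)[:2]])
        for m in cut_out(c,n)[:1]:
            P=pts(f,m["pixels"]); P=P[P[:,2]>np.percentile(P[:,2],98)-.006]
            r=cv2.minAreaRect(P[:,:2].astype(np.float32)*1000)
            print(len(P),np.median(P,0),r)
    cv2.imwrite(f"pics/b_{c}.png",f["color"][:,:,::-1])
go(.587,-.122,.06,.213)
E
```

```text
wrist right_grip [(array([ 0.5841, -0.126 ,  0.081 ]), 0.97)]
1803 [ 0.58836304 -0.1226312   0.08743613] ((586.4657592773438, -123.06700897216797), (48.98176193237305, 13.916171073913574), 11.660749435424805)
top right_grip []
55 [ 0.58720012 -0.12346484  0.08876508] ((575.8280639648438, -113.72602844238281), (15.172470092773438, 44.065826416015625), 44.913047790527344)
t 2.45 tcp [ 0.5836 -0.1257  0.1489] go [ 0.0082 -0.0058  0.1777] [ 0.0002  0.0002 -0.0013] q [-0.34  0.05  1.76 -0.    1.34  1.02]
```

View pics/b_wrist.png

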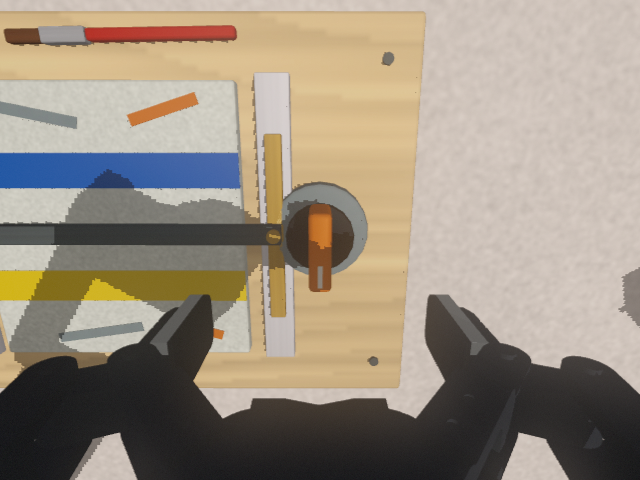

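The wrist view shows the right fin at about (320,235), centred between the fingers and lined up with the tool. I'll descend and grip it.

jog_arm --motion "100 0.007 -0.005 0.05 0 0 0; 100 0.007 -0.005 0.1 0 0 0; 100 0.007 -0.005 0.15 0 0 0; 100 0.007 -0.005 0.176 0 0 0; 60 0.007 -0.005 0.177 0 0 0"

```text
time: 3.08
tool_pos: [0.5859, -0.1225, 0.0595]
tool_rot: [-0.0, 0.994, 0.105, -0.001]
contact_force: [0.3, 0.5, 1.0]
gripper_width: 0.816
grasp_force: 0.0
```

jog_arm --motion "0 0 0 0 0 0 0; 0 0 0 0 0 0 0; 0 0 0 0 0 0 0; 0 0 0 0 0 0 0; 0 0 0 0 0 0 0"

```text
time: 3.7
tool_pos: [0.5876, -0.1226, 0.0615]
tool_rot: [0.001, 0.994, 0.106, 0.001]
contact_force: [-1.0, -3.3, 5.2]
gripper_width: 0.151
grasp_force: 60.6
```

```bash
python3 -c "
from h import *
go(.587,-.1225,.06,.213-.6);print(state()['contact_force'],state()['gripper_width'])"
```

```text
t 3.7 tcp [ 0.5876 -0.1226  0.0615] go [-0.0012 -0.0004  0.003 ] [ 0.0009 -0.0012  0.3992] q [-0.33  0.16  1.8  -0.    1.18  1.03]
[-0.96028231 -3.34645676  5.15510414] 0.15097164018606174
```

jog_arm --motion "0 0 0 0 0 0 0.08; 0 0 0 0 0 0 0.16; 0 0 0 0 0 0 0.24; 0 0 0 0 0 0 0.32; 0 0 0 0 0 0 0.4"

```text
time: 4.32
tool_pos: [0.5876, -0.1235, 0.0615]
tool_rot: [0.002, 0.981, -0.194, 0.001]
contact_force: [-1.7, -6.5, 4.2]
gripper_width: 0.154
grasp_force: 60.6
```

jog_arm --motion "0 0 0 0 0 0 0; 30 0 0 0 0 0 0; 100 0 0 0 0 0 0; 100 0 0 0 0 0 0; 100 0 0 0 0 0 0"

```text
time: 4.95
tool_pos: [0.5867, -0.1215, 0.06]
tool_rot: [-0.0, 0.981, -0.193, -0.0]
contact_force: [-0.3, 1.1, -0.5]
gripper_width: 0.916
grasp_force: 0.0
```

jog_arm --motion "100 0 0 -0.05 0 0 0; 100 0 0 -0.1 0 0 0; 100 0 0 -0.15 0 0 0; 100 0 0 -0.18 0 0 0; 100 0 0 -0.18 0 0 0"

```text
time: 5.58
tool_pos: [0.5876, -0.122, 0.1516]
tool_rot: [0.0, 0.981, -0.193, 0.001]
contact_force: [0.1, -0.0, -0.1]
gripper_width: 0.999
grasp_force: 0.0
```

```bash
cat >> h.py <<'E'
def rect(f,P):
    r=cv2.minAreaRect(P[:,:2].astype(np.float32)*1000); b=cv2.boxPoints(r); e=[b[1]-b[0],b[2]-b[1]]; l=max(e,key=np.linalg.norm)
    return np.round(r[0],1),np.round(sorted(r[1]),1),round(float(np.degrees(np.arctan2(l[1],l[0]))%180),1)
def look(c,names=("straightedge","blue_tape","left_grip","right_grip")):
    f=grab_frame(c)
    for n in names:
        for m in cut_out(c,n)[:1]:
            P=pts(f,m["pixels"])
            if len(P)<20: continue
            t={"s":.045,"b":.03}.get(n[0],.088); P=P[abs(P[:,2]-t)<.004]
            if len(P)>20: print(c,n,len(P),*rect(f,P))
    return f
E
python3 -c "
from h import *
look('side');f=look('top');cv2.imwrite('pics/c.png',f['color'][100:400,100:600,::-1])
go(.5205,.186,.148,.213)"
```

```text
side straightedge 1003 [562.5  32. ] [ 14.9 256.1] 106.3
side blue_tape 1296 [597.   40.9] [ 28.9 201.5] 102.6
side left_grip 306 [519.5 186.5] [15.1 49.5] 13.6
side right_grip 145 [ 585.7 -121.2] [14.2 49.1] 157.3
top straightedge 1131 [561.2  41.8] [ 14.7 243.2] 106.2
top blue_tape 1440 [598.5  40.8] [ 26.8 199.8] 102.4
top left_grip 249 [521.6 185.8] [14.2 50. ] 12.1
top right_grip 84 [ 592.5 -124.7] [13.7 18.3] 158.2
t 6.08 tcp [ 0.5867 -0.1218  0.1498] go [-0.3555 -0.5197  0.0039] [-1.000e-04  5.000e-04 -4.008e-01] q [-0.33  0.06  1.75  0.    1.34  1.63]
```

jog_arm --motion "100 -0.07 -0.1 0 0 0 -0.08; 100 -0.14 -0.2 0 0 0 -0.16; 100 -0.21 -0.31 0 0 0 -0.24; 100 -0.28 -0.42 0 0 0 -0.32; 100 -0.3555 -0.52 0.004 0 0 -0.4"

```text
time: 6.7
tool_pos: [0.5218, 0.1827, 0.149]
tool_rot: [-0.0, 0.994, 0.108, 0.001]
contact_force: [-0.1, 0.2, 0.1]
gripper_width: 1.0
grasp_force: 0.0
```

jog_arm --motion "100 0 0 0 0 0 0; 100 0 0 0 0 0 0; 100 0 0 0 0 0 0; 100 0 0 0 0 0 0; 100 0 0 0 0 0 0"

```text
time: 7.32
tool_pos: [0.5224, 0.1799, 0.1485]
tool_rot: [0.0, 0.994, 0.105, 0.0]
contact_force: [0.9, 0.4, 0.9]
gripper_width: 0.997
grasp_force: 0.0
```

```bash
python3 -c "
from h import *
look('wrist',('left_grip',))
go(.5205,.186,.06,.213)"
```

```text
wrist left_grip 1782 [519.8 186. ] [13.8 49.2] 12.0
t 7.42 tcp [0.5223 0.1802 0.1485] go [-0.0011 -0.012   0.177 ] [-0.     -0.     -0.0015] q [ 0.2  -0.05  1.86  0.    1.33  1.56]
```

jog_arm --motion "100 -0.002 -0.012 0.05 0 0 0; 100 -0.002 -0.012 0.1 0 0 0; 100 -0.002 -0.012 0.15 0 0 0; 100 -0.002 -0.012 0.176 0 0 0; 60 -0.002 -0.012 0.177 0 0 0"

```text
time: 8.05
tool_pos: [0.5192, 0.1862, 0.0591]
tool_rot: [0.0, 0.994, 0.106, -0.001]
contact_force: [0.6, 0.2, 0.5]
gripper_width: 0.819
grasp_force: 0.0
```

jog_arm --motion "0 0 0 0 0 0 0; 0 0 0 0 0 0 0; 0 0 0 0 0 0 0; 0 0 0 0 0 0 0; 0 0 0 0 0 0 0"

```text
time: 8.68
tool_pos: [0.5206, 0.1862, 0.0611]
tool_rot: [0.0, 0.994, 0.106, 0.001]
contact_force: [-0.1, -2.8, 6.1]
gripper_width: 0.151
grasp_force: 59.8
```

jog_arm --motion "0 0 0 0 0 0 -0.08; 0 0 0 0 0 0 -0.16; 0 0 0 0 0 0 -0.24; 0 0 0 0 0 0 -0.32; 0 0 0 0 0 0 -0.4"

```text
time: 9.3
tool_pos: [0.5202, 0.1868, 0.061]
tool_rot: [-0.0, 0.918, 0.396, 0.0]
contact_force: [-2.0, -0.9, 6.9]
gripper_width: 0.154
grasp_force: 60.0
```

```bash
python3 -c "
from h import *
look('side',('straightedge','blue_tape'))
go(.5205,.186,.06,.213+1.2)"
```

```text
side straightedge 759 [570.5  37.8] [ 15.7 215.8] 102.3
side blue_tape 696 [600.4  22.7] [ 26.6 164.9] 102.5
t 9.45 tcp [0.5202 0.1868 0.061 ] go [-0.0008  0.0015  0.0021] [ 1.000e-04 -6.000e-04 -4.004e-01] q [0.21 0.05 1.92 0.   1.17 0.97]
```

Back square halfway. I'll keep turning the left knob, then move to the right.

jog_arm --motion "0 0 0 0 0 0 -0.08; 0 0 0 0 0 0 -0.16; 0 0 0 0 0 0 -0.24; 0 0 0 0 0 0 -0.32; 0 0 0 0 0 0 -0.4"

```text
time: 10.07
tool_pos: [0.5196, 0.187, 0.061]
tool_rot: [-0.001, 0.76, 0.65, 0.0]
contact_force: [-4.8, 1.1, 8.4]
gripper_width: 0.158
grasp_force: 60.2
```

jog_arm --motion "0 0 0 0 0 0 0; 30 0 0 0 0 0 0; 100 0 0 0 0 0 0; 100 0 0 0 0 0 0; 100 0 0 0 0 0 0"

```text
time: 10.7
tool_pos: [0.5198, 0.1864, 0.0598]
tool_rot: [-0.0, 0.761, 0.649, -0.0]
contact_force: [0.4, -0.3, -1.0]
gripper_width: 0.919
grasp_force: 0.0
```

jog_arm --motion "100 0 0 -0.05 0 0 0; 100 0 0 -0.1 0 0 0; 100 0 0 -0.15 0 0 0; 100 0 0 -0.18 0 0 0; 100 0 0 -0.18 0 0 0"

```text
time: 11.32
tool_pos: [0.5207, 0.1866, 0.1512]
tool_rot: [0.001, 0.761, 0.649, 0.001]
contact_force: [-0.6, 0.0, -0.1]
gripper_width: 1.003
grasp_force: 0.0
```

```bash
python3 -c "
from h import *
look('side');look('top')
go(.587,-.122,.148,.213-.605)"
```

```text
side straightedge 654 [579.4  38.8] [ 15.3 259.4] 98.1
side blue_tape 401 [599.7  41.2] [ 24.6 200. ] 102.4
side left_grip 291 [519.3 187.5] [14.  47.4] 81.2
side right_grip 142 [ 585.9 -121.4] [15.7 49.4] 155.5
top straightedge 1153 [581.2  37.6] [ 14.9 258.1] 98.0
top blue_tape 1114 [599.8  40. ] [ 24.9 196.8] 102.3
top right_grip 241 [ 587.6 -122.5] [13.9 49.2] 157.6
t 11.82 tcp [0.5197 0.1864 0.1495] go [-0.5876  0.2306  0.0031] [-1.0000e-04  5.0000e-04  1.2025e+00] q [ 0.21 -0.06  1.86 -0.    1.34  0.37]
```

jog_arm --motion "100 -0.06 0.02 0 0 0 0.12; 100 -0.12 0.05 0 0 0 0.24; 100 -0.18 0.07 0 0 0 0.36; 100 -0.24 0.09 0 0 0 0.48; 100 -0.3 0.12 0 0 0 0.6"

```text
time: 12.45
tool_pos: [0.5554, 0.0278, 0.1499]
tool_rot: [-0.0, 0.968, 0.25, 0.0]
contact_force: [-0.0, 0.0, 0.2]
gripper_width: 0.997
grasp_force: 0.0
```

```bash
python3 -c "
from h import *
go(.587,-.122,.148,.213-.605)"
```

```text
t 12.45 tcp [0.5554 0.0278 0.1499] go [-0.0899  0.2928  0.0039] [-0.     -0.      0.5987] q [-0.08 -0.05  1.85  0.    1.34  0.98]
```

jog_arm --motion "100 -0.02 0.07 0 0 0 0.12; 100 -0.04 0.14 0 0 0 0.24; 100 -0.06 0.21 0 0 0 0.36; 100 -0.09 0.293 0 0 0 0.48; 100 -0.09 0.293 0.004 0 0 0.6"

```text
time: 13.08
tool_pos: [0.5884, -0.1238, 0.1482]
tool_rot: [0.0, 0.98, -0.198, 0.0]
contact_force: [-0.9, -0.5, 0.8]
gripper_width: 1.0
grasp_force: 0.0
```

```bash
python3 -c "
from h import *
look('wrist',('right_grip',));look('wrist',('right_grip',))
go(.587,-.1225,.06,.213-.605)"
```

```text
wrist right_grip 1766 [ 586.3 -123.4] [13.7 49.3] 157.6
wrist right_grip 1775 [ 586.3 -123.5] [13.7 49.1] 158.1
t 13.28 tcp [ 0.5878 -0.1208  0.1478] go [-0.      0.0038  0.1755] [-0.      0.0003  0.0046] q [-0.33  0.06  1.75  0.    1.33  1.63]
```

jog_arm --motion "100 0 0.004 0.05 0 0 0; 100 0 0.004 0.1 0 0 0; 100 0 0.004 0.15 0 0 0; 100 0 0.004 0.174 0 0 0; 60 0 0.004 0.175 0 0 0"

```text
time: 13.9
tool_pos: [0.5866, -0.1222, 0.0597]
tool_rot: [-0.0, 0.981, -0.192, -0.001]
contact_force: [0.4, 0.3, 0.4]
gripper_width: 0.818
grasp_force: 0.0
```

jog_arm --motion "0 0 0 0 0 0 0; 0 0 0 0 0 0 0; 0 0 0 0 0 0 0; 0 0 0 0 0 0 0; 0 0 0 0 0 0 0"

```text
time: 14.52
tool_pos: [0.5875, -0.1236, 0.0617]
tool_rot: [0.001, 0.981, -0.193, 0.001]
contact_force: [-3.4, -1.8, 6.2]
gripper_width: 0.154
grasp_force: 59.9
```

jog_arm --motion "0 0 0 0 0 0 0.08; 0 0 0 0 0 0 0.16; 0 0 0 0 0 0 0.24; 0 0 0 0 0 0 0.32; 0 0 0 0 0 0 0.4"

```text
time: 15.15
tool_pos: [0.587, -0.1243, 0.0616]
tool_rot: [0.001, 0.88, -0.476, 0.0]
contact_force: [-4.8, -6.0, 6.7]
gripper_width: 0.154
grasp_force: 60.0
```

```bash
python3 -c "
from h import *
look('side',('straightedge','blue_tape'))
go(.587,-.1225,.06,.213-1.43)"
```

```text
side straightedge 1041 [588.   40.4] [ 15.6 259.4] 101.9
side blue_tape 245 [605.1  43.7] [  8.2 189.7] 102.4
t 15.3 tcp [ 0.587  -0.1243  0.0616] go [-0.003  -0.0021  0.0033] [ 0.0012 -0.0014  0.1522] q [-0.33  0.16  1.8  -0.    1.18  2.23]
```

jog_arm --motion "0 0 0 0 0 0 0.05; 0 0 0 0 0 0 0.1; 0 0 0 0 0 0 0.15; 0 0 0 0 0 0 0.19; 0 0 0 0 0 0 0.19"

```text
time: 15.92
tool_pos: [0.5866, -0.1245, 0.0616]
tool_rot: [0.002, 0.804, -0.595, 0.0]
contact_force: [-7.2, -5.1, 7.8]
gripper_width: 0.151
grasp_force: 60.2
```

jog_arm --motion "0 0 0 0 0 0 0; 30 0 0 0 0 0 0; 100 0 0 0 0 0 0; 100 0 0 0 0 0 0; 100 0 0 0 0 0 0"

```text
time: 16.55
tool_pos: [0.5872, -0.1226, 0.0603]
tool_rot: [-0.0, 0.804, -0.594, -0.0]
contact_force: [0.5, -0.0, -0.2]
gripper_width: 0.917
grasp_force: 0.0
```

jog_arm --motion "100 0 0 -0.05 0 0 0; 100 0 0 -0.1 0 0 0; 100 0 0 -0.15 0 0 0; 100 0 0 -0.18 0 0 0; 100 0 0 -0.18 0 0 0"

```text
time: 17.18
tool_pos: [0.588, -0.123, 0.1518]
tool_rot: [-0.0, 0.804, -0.594, 0.001]
contact_force: [-0.1, 0.4, -0.5]
gripper_width: 0.999
grasp_force: 0.0
```

```bash
python3 -c "
from h import *
look('side');look('top')
go(.5205,.1865,.148,.213+1.2)"
```

```text
side straightedge 1020 [592.5  40.8] [ 15.5 260.2] 104.2
side blue_tape 285 [596.6  40.9] [ 25.3 197.6] 100.5
side left_grip 277 [518.9 188. ] [12.9 47.5] 81.6
side right_grip 136 [ 585.8 -121.4] [13.4 50.4] 106.8
top straightedge 1147 [593.9  41.3] [ 15.1 255.8] 104.1
top blue_tape 451 [598.7  41. ] [ 25.4 198.6] 102.1
top left_grip 243 [521.4 186. ] [14.1 49.8] 81.6
top right_grip 82 [ 591.8 -122.6] [12.1 25.9] 78.0
t 17.68 tcp [ 0.5869 -0.1228  0.15  ] go [-0.6303 -0.0543  0.0042] [-3.0000e-04  6.0000e-04 -1.7908e+00] q [-0.33  0.06  1.75 -0.    1.34  2.51]
```

jog_arm --motion "100 -0.1 -0.01 0 0 0 -0.12; 100 -0.2 -0.02 0 0 0 -0.24; 100 -0.3 -0.03 0 0 0 -0.36; 100 -0.4 -0.04 0 0 0 -0.48; 100 -0.5 -0.04 0 0 0 -0.6"

```text
time: 18.3
tool_pos: [0.5326, 0.1236, 0.1506]
tool_rot: [-0.0, 0.983, -0.183, 0.0]
contact_force: [-0.5, 1.7, 0.2]
gripper_width: 0.996
grasp_force: 0.0
```

jog_arm --motion "100 0 0 0 0 0 -0.12; 100 0 0 0 0 0 -0.24; 100 0 0 0 0 0 -0.36; 100 0 0 0 0 0 -0.48; 100 0 0 0 0 0 -0.6"

```text
time: 18.92
tool_pos: [0.533, 0.1221, 0.1504]
tool_rot: [-0.0, 0.965, 0.263, 0.0]
contact_force: [1.1, -0.1, 0.0]
gripper_width: 1.003
grasp_force: 0.0
```

```bash
python3 -c "
from h import *
go(.5205,.1865,.148,.213+1.2)"
```

```text
t 18.93 tcp [0.533  0.1221 0.1504] go [ 0.044  -0.1236  0.0049] [ 0.     -0.     -0.5868] q [ 0.09 -0.07  1.87  0.    1.34  1.13]
```

jog_arm --motion "100 0.02 -0.05 0 0 0 -0.12; 100 0.044 -0.124 0 0 0 -0.24; 100 0.044 -0.124 0 0 0 -0.36; 100 0.044 -0.124 0 0 0 -0.48; 100 0.044 -0.124 0.004 0 0 -0.587"

```text
time: 19.55
tool_pos: [0.5209, 0.1869, 0.1487]
tool_rot: [0.0, 0.761, 0.649, 0.0]
contact_force: [0.3, -1.7, 0.6]
gripper_width: 1.002
grasp_force: 0.0
```

```bash
python3 -c "
from h import *
look('wrist',('left_grip',));look('wrist',('left_grip',))
go(.5205,.1862,.06,.213+1.2)"
```

```text
wrist left_grip 1781 [519.1 186.5] [13.8 48.9] 81.0
t 19.75 tcp [0.5208 0.1867 0.1484] go [-0.0011 -0.0003  0.1768] [-0.0001  0.     -0.0056] q [ 0.21 -0.05  1.86  0.    1.33  0.38]
```

jog_arm --motion "100 -0.001 0 0.05 0 0 0; 100 -0.001 0 0.1 0 0 0; 100 -0.001 0 0.15 0 0 0; 100 -0.001 0 0.176 0 0 0; 60 -0.001 0 0.177 0 0 0"

```text
time: 20.38
tool_pos: [0.5201, 0.186, 0.0591]
tool_rot: [-0.0, 0.763, 0.647, -0.001]
contact_force: [-0.3, 0.5, -0.4]
gripper_width: 0.819
grasp_force: 0.0
```

jog_arm --motion "0 0 0 0 0 0 0; 0 0 0 0 0 0 0; 0 0 0 0 0 0 0; 0 0 0 0 0 0 0; 0 0 0 0 0 0 0"

```text
time: 21.0
tool_pos: [0.5197, 0.1866, 0.0612]
tool_rot: [-0.001, 0.762, 0.647, -0.001]
contact_force: [-7.9, 0.9, 7.9]
gripper_width: 0.154
grasp_force: 60.2
```

jog_arm --motion "0 0 0 0 0 0 -0.05; 0 0 0 0 0 0 -0.1; 0 0 0 0 0 0 -0.15; 0 0 0 0 0 0 -0.19; 0 0 0 0 0 0 -0.19"

```text
time: 21.62
tool_pos: [0.5195, 0.1867, 0.0612]
tool_rot: [-0.001, 0.663, 0.749, -0.001]
contact_force: [-9.1, 0.2, 8.5]
gripper_width: 0.151
grasp_force: 60.3
```

jog_arm --motion "0 0 0 0 0 0 0; 30 0 0 0 0 0 0; 100 0 0 0 0 0 0; 100 0 0 0 0 0 0; 100 0 0 0 0 0 0"

```text
time: 22.25
tool_pos: [0.5208, 0.1862, 0.0599]
tool_rot: [0.0, 0.663, 0.749, -0.0]
contact_force: [-0.6, -0.4, 0.3]
gripper_width: 0.917
grasp_force: 0.0
```

jog_arm --motion "100 0 0 -0.05 0 0 0; 100 0 0 -0.1 0 0 0; 100 0 0 -0.15 0 0 0; 100 0 0 -0.2 0 0 0; 100 0 0 -0.2 0 0 0"

```text
time: 22.88
tool_pos: [0.5224, 0.1865, 0.1625]
tool_rot: [0.002, 0.663, 0.749, 0.002]
contact_force: [0.2, 0.5, 0.2]
gripper_width: 0.994
grasp_force: 0.0
```

```bash
python3 -c "
from h import *
look('side');f=look('top');cv2.imwrite('pics/d.png',f['color'][100:400,100:600,::-1]);print(state()['time'],state()['contact_force'])"
```

```text
side straightedge 573 [596.1  42.3] [ 14.6 259.3] 102.1
side blue_tape 185 [588.5  40.2] [  9.6 197.6] 102.3
side left_grip 291 [518.6 187.4] [14.3 48. ] 96.1
side right_grip 126 [ 585.6 -121.3] [13.2 48.5] 107.0
top straightedge 1178 [598.4  40.6] [ 15.2 258.4] 102.1
top blue_tape 292 [589.4  38.5] [  6.9 197.4] 102.1
top left_grip 50 [523.6 166.3] [ 9.5 13. ] 4.9
top right_grip 234 [ 587.3 -121. ] [14.2 47.4] 106.6
23.375 [0.22691578 0.2272744  0.12324447]
```

View pics/d.png

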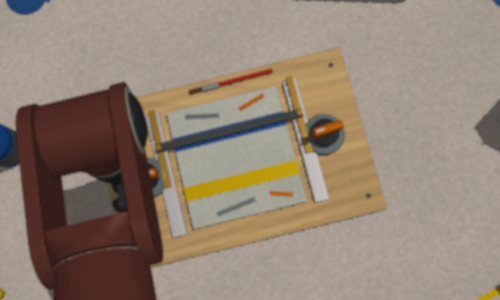

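The picture shows the bar lying along the blue tape, centred near (230,130). It measures 598.4 against the tape's 598.5 in the top view, with 0.2° of skew at most, and the arm is clear.

```bash
python3 -c "
from plant import *
print(job_done())"
```

```text
the job is handed in; nothing more can be done
None
```

The straightedge now lies square over the middle of the blue tape, within about 1 mm and 0.3° by the cameras; the job was handed in at about 23 s with the gripper clear, but returned no verdict.

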